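# Hold a whetstone in the corner of its sharpening holder

## Task

Get the large whetstone ready to be clamped for knife sharpening: pick it up, lay it flat on the bed of the wooden sharpening holder, foot down, and push it into the corner, so that one long side lies flush against the long metal stop bar and one end flush against the short one. Do not let go: finish while still holding it there with the fingers, pressing it firmly (several newtons, without ramming it) against both bars at once. Leave the small slip stone, the mug, the lemon and the dark mill where they are.

Things in the scene. Friction and masses are not known exactly. Their poses are not given: they have to be found in the camera images.
- whetstone: large grey whetstone on a dark wooden foot, one solid rectangular block 50 (x) x 150 (y) x 40 mm high (lowest 12 mm is the wood), about 0.45 kg, loose, lying flat on the worktop. Origin: centre of its underside; y along its length, x across its width, z up. The two ends are alike, so a half turn makes no difference
- holder: holder, immovable: wooden base 100 (x) x 220 (y) mm, flat bed 16 mm above the worktop, two stop bars rising 15 mm above the bed. Origin: centre of the underside, z up. Inner face of the long bar (runs along y) at x = +30 mm, of the short bar (runs along x) at y = +85 mm; other two sides open. Seated, the whetstone is parallel to the base, its origin at (5, 10, 16) mm in this frame
- holder_corner (a point): inside corner of the holder at bed height, where the inner faces of the two bars meet: at (30, 85, 16) mm in the holder's frame, same axes. The bed is plain dry wood: its friction takes up part of a sideways push when the stone is also pressed down
- long_stop: long stop bar, 12 (x) x 167 (y) x 15 mm, rigid, part of the holder. Origin: centre of its underside on the bed, at (36, 13.5, 16) mm in the holder's frame; its inner face is 6 mm from the origin on the -x side
- end_stop: short stop bar, 70 (x) x 12 (y) x 15 mm, rigid, part of the holder. Origin: centre of its underside on the bed, at (-5, 91, 16) mm in the holder's frame; its inner face is 6 mm from the origin on the -y side
- slip_stone: small thin grey slip stone 38 x 90 x 14 mm, loose, not to be used. Origin: centre of its underside; y along its length
- tea_mug: grey-green mug with a handle, 78 x 110 x 97 mm high, loose bystander; origin at the underside
- lemon_a: lemon, 77 x 51 x 52 mm, loose bystander; origin at the underside
- shaker_a: dark wooden mill, 58 mm across, 120 mm high, loose bystander; origin at the underside
There are look-alikes about, which are no part of the job. What is shaped like the whetstone but purple is not meant.

How it is judged:
By the outcome, as a careful person would: the job done as asked, in the order asked, and still so for the second after the job is handed in, while the arm keeps its last pose, push and grip.
It also fails if it takes over 51 s, if anything falls off the work surface, if the arm or the gripper's body presses on something with over 40 N, if the wrist force passes 120 N, or if a joint passes its speed limit or range.

## Robot

A 7-joint arm with a two-finger parallel gripper is mounted at the origin on a cart in front of the work surface, level with it; the furniture and walls round the work are solid. World frame = base frame: x ahead of the robot, y to its left, z up, the work surface at z = 0. Lengths are in mm, angles in rad, forces in N, time in s.
With the tool pointing down it reaches from about 375 to 925 mm from the base axis. Payload 3.1 kg.
Tool frame: the origin (TCP) lies at the very end of the fingers, on their centre line; the grasp point (between the pads) lies 19 mm behind it; z points along the fingers, y is the line along which they close (so a half turn about z gives the same grasp; the last joint's range is limited). The gripper opens to 85 mm and grips with 20 to 120 N. Pads are 22 mm wide; open, the fingers measure 114 mm over their backs; the gripper's body (76 mm by 85 mm) begins 54 mm behind the grasp point. The pads swing forward as they close: fully open they stand 13 mm farther back than shut.
Start: joints at [1.166, 0.383, 0.044, 1.598, -0.018, 1.161, -0.05], TCP at [196.326, -619.644, 231.269] pointing down, gripper open.
Joint ranges: [-2.61, 2.61], [-0.41, 2.15], [-1.48, 1.57], [0, 2.5], [-1.57, 4.71], [0.05, 1.97], [-2.85, 2.85]. Speed limits (rad/s): [2.79, 2.79, 3.14, 3.14, 3.14, 3.14, 3.14].

## Interface

Orientations are given as a rotation vector (axis times angle).
In Python, from rig import telemetry, imaging, workorder gives the robot as it stands.
- The arm moves only by the tool servo_tool, never from a script. Its argument "series" is a list of rows, each a list of 3 entries, a list of its own where there are three numbers: the shift along the tool's x, y, z in cm, then the turn, a rotation vector about the tool's x, y, z in degrees, then the finger opening in cm, from 0 to 8.54. In form: [[[tx, ty, tz], [wx, wy, wz], claw], ...]. A call has 1 to 12 rows; each row is the pose to reach, as a shift and turn from the pose commanded when the call began, along the tool's axes at that moment; what a row does not reach only later rows make up. A row lasts 1/10 s, in which the tool goes at most 50 mm and 8.59 degrees, less where a joint would pass 70% of its speed; a pose out of reach is approached as far as the arm can. A call with a gripper value outside its range is refused whole. The fingers move at their own pace and stop on an object; "force" is the grip in N (left out, the last holds). Time passes only in rows, so rows that repeat a pose let the fingers close. It gives the time, the measured TCP pose, the force, the opening and the grip force at its end, in the units of the state.
- telemetry.get_state(): the state, without advancing time (a new reading comes with each control period).
- imaging.snapshot(name): name is "scene" or "top"; returns a dict with "color" (420x560x3 uint8, blue, green, red), "mtx" (3x3 intrinsics, pixels), "extrinsics" (4x4, takes a point from camera to world coordinates). Camera axes: x right, y down, z forward; pixel columns grow to the right and rows downward; lengths in mm; the calibration is good to about 2 mm. A picture is of the moment at which its call begins. There is no depth.
- workorder.sign_off(): hands the job in; it is judged then, once.
The state is a dict: "time_s": time; "joint_positions": joint angles; "dq": joint speeds; "effort": joint torques, N m; "tcp_pos": TCP position; "eef_rot": TCP orientation; "contact_force": force on the tool from outside, world axes, zero at the start; "ft_torque": the same for the moment, N m; "opening": finger opening in mm; "gripper_force": force on a finger pad.
Only numpy, scipy, OpenCV 4.12 (cv2) and the standard library are available. Lean on these libraries where they do the work, as an engineer would, in place of code of your own. Each camera call takes 0.05 s, during which the arm holds its last target. There are 200 camera calls.

## Working session

There is one attempt and no reset: what is moved stays moved. The work goes in short steps, Python scripts to look and compute and a tool call to move; the robot and the scene stay as the last step left them, time stands still between calls to the robot, and variables do not carry over. Pictures are saved under pics/ and viewed, at most 10 in all, crops included, and the job is handed in when it is done.

Besides the shell and the picture viewer there is one more tool, called after "Request:" as name(argument=value, ...) on one line, values as JSON. servo_tool: Moves the arm, as the interface text tells. Its arguments: {"type":"object","properties":{"series":{"type":"array"},"force":{"type":"number"}},"required":["series"]}

```bash
mkdir -p pics; python3 - <<'E'
from rig import telemetry, imaging
import cv2,numpy as np,pickle
s=telemetry.get_state();print(s)
for n in("scene","top"):
    d=imaging.snapshot(n);cv2.imwrite(f"pics/{n}0.png",d["color"]);pickle.dump(d,open(f"{n}0.pkl","wb"));print(n,d["mtx"],np.round(d["extrinsics"],3))
E
```

```text
{'time_s': 0.0, 'joint_positions': array([ 1.16617376,  0.38388891,  0.04382693,  1.59958213, -0.01791457,
        1.16120123, -0.04989578]), 'dq': array([-0.00104439, -0.00020563,  0.00063781,  0.00025545, -0.00151035,
        0.00028373,  0.00025576]), 'effort': array([ 2.56991252e-04, -4.33463144e+01,  1.02466062e+00, -2.49513388e+01,
        1.05270487e-02,  1.15568275e-02,  1.31240682e-05]), 'tcp_pos': array([ 196.03516271, -618.73667623,  229.84845245]), 'eef_rot': array([-3.10207437e+00, -4.79796349e-01,  8.46509881e-04]), 'contact_force': array([-0.21514711, -1.24345438,  0.15750529]), 'ft_torque': array([-0.00104275,  0.00655331, -0.00300603]), 'gripper_force': 0.0, 'opening': 85.24014107836004}
scene [[484.71879196   0.         269.55163115]
 [  0.         484.71879196 205.44284189]
 [  0.           0.           1.        ]] [[ 8.890000e-01 -2.330000e-01  3.950000e-01 -1.490300e+01]
 [-4.580000e-01 -4.170000e-01  7.850000e-01 -1.344906e+03]
 [-1.800000e-02 -8.790000e-01 -4.770000e-01  7.695150e+02]
 [ 0.000000e+00  0.000000e+00  0.000000e+00  1.000000e+00]]
top [[405.0620142    0.         284.63452594]
 [  0.         405.0620142  204.49609521]
 [  0.           0.           1.        ]] [[-1.000000e-02 -9.790000e-01  2.020000e-01  3.530020e+02]
 [-1.000000e+00  8.000000e-03 -6.000000e-03 -1.483620e+02]
 [ 4.000000e-03 -2.020000e-01 -9.790000e-01  1.347737e+03]
 [ 0.000000e+00  0.000000e+00  0.000000e+00  1.000000e+00]]
```

View pics/scene0.png

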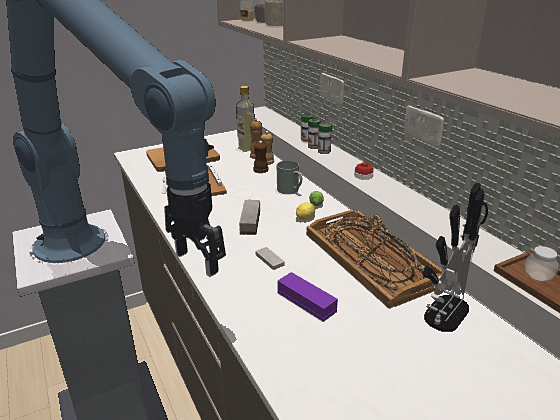

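View pics/top0.png

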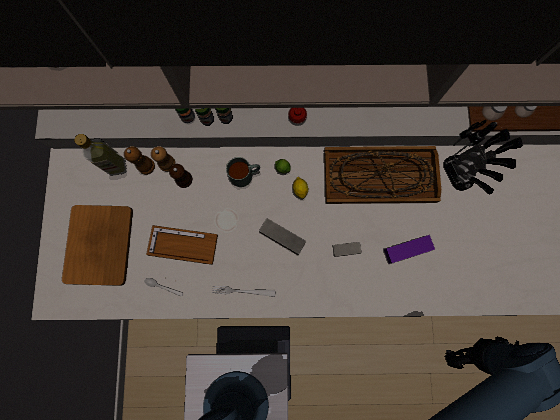

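The scene view shows the whetstone at about (250,216), the purple look-alike at (307,295) and the arm hiding the holder. The top view shows the whetstone at (282,236), the slip stone at (347,249), and the holder at (182,244) with its long bar on the image's upper side and its short bar on the left.

```bash
cat > h.py <<'E'
import numpy as np,cv2,pickle
def ray(d,uv,z):
    uv=np.atleast_2d(uv).astype(float); K=d["mtx"];T=d["extrinsics"]
    r=np.c_[uv,np.ones(len(uv))]@np.linalg.inv(K).T@T[:3,:3].T
    o=T[:3,3]; return o+r*((z-o[2])/r[:,2])[:,None]
def proj(d,p):
    T=np.linalg.inv(d["extrinsics"]);c=np.atleast_2d(p)@T[:3,:3].T+T[:3,3]
    q=c@d["mtx"].T;return q[:,:2]/q[:,2:]
E
python3 - <<'E'
import pickle,cv2,numpy as np
d=pickle.load(open("top0.pkl","rb"))["color"]
a=cv2.resize(d[212:276,140:225],None,fx=7,fy=7,interpolation=cv2.INTER_NEAREST)
b=cv2.resize(d[212:262,252:312],None,fx=7,fy=7,interpolation=cv2.INTER_NEAREST)
s=pickle.load(open("scene0.pkl","rb"))["color"]
cv2.imwrite("pics/a.png",a)
c=cv2.resize(s[190:240,225:275],None,fx=7,fy=7,interpolation=cv2.INTER_NEAREST)
cv2.imwrite("pics/b.png",np.hstack([b,c]))
E
```

```text
(no output)
```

View pics/a.png

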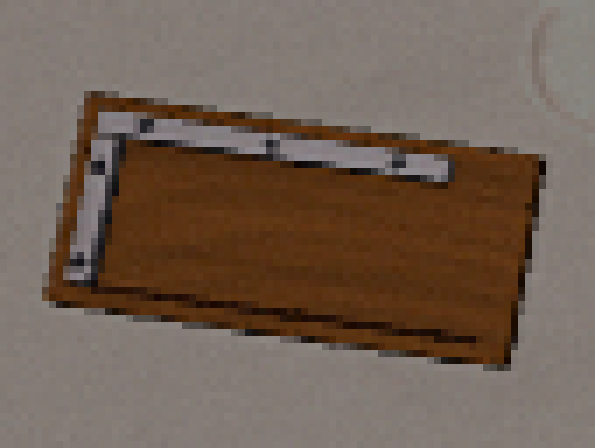

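View pics/b.png

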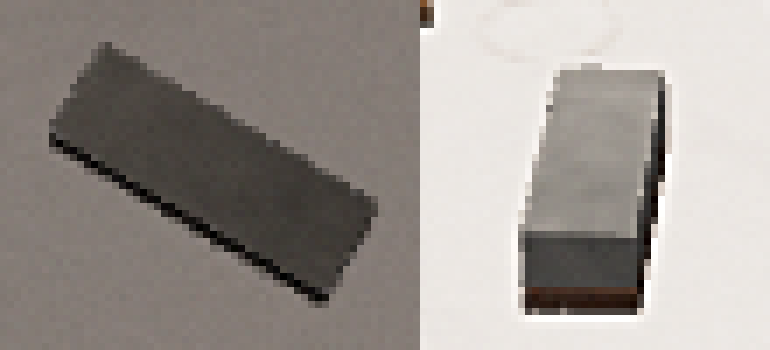

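The first crop shows the holder outline, corners at roughly (88,93), (545,158), (505,367) and (45,298) in crop pixels, with the bars on the upper and left sides. The second shows the stone's top face in both views, with its dark front side below it.

```bash
python3 - <<'E'
from h import *
d=pickle.load(open("top0.pkl","rb"));im=d["color"].astype(int)
def big(m,off):
    c=max(cv2.findContours(m.astype(np.uint8),0,1)[0],key=cv2.contourArea)
    full=np.zeros_like(m,np.uint8);cv2.drawContours(full,[c],-1,1,-1)
    return np.argwhere(full)[:,::-1]+off
def rect(p,px):
    (c,sz,a)=cv2.minAreaRect(p.astype(np.float32));m=p.mean(0)
    q=np.cov(p.T);w,v=np.linalg.eigh(q);L=np.sqrt(12*w)
    print("mean",m.round(1),"size",L.round(1),"rectc",np.round(c,1),np.round(sz,1),"ang long vs +y deg",np.degrees(np.arctan2(-v[0,1]*np.sign(v[1,1]),v[1,1]*np.sign(v[1,1]))).round(2))
# stone top face
sub=im[205:265,250:315];g=sub.mean(2);m=(g>38)&(g<92)
print(g[10],g[40,20:45].round())
P=big(m,[250,205]);rect(ray(d,P,40)[:,:2],P)
# holder: saturated brown, filled
sub=im[205:280,138:228];sat=sub[...,2]-sub[...,0];
P=big(sat>30,[138,205]);rect(ray(d,P,16)[:,:2],P)
# corners by eye
cr=np.array([[88,93],[545,158],[510,362],[48,290]])/7+[139.5,211.5];print(ray(d,cr,16).round(1))
# bars
b=(sat<22)&(sub.mean(2)>85);lab,n=0,0
n,lab,st,ce=cv2.connectedComponentsWithStats(b.astype(np.uint8))
print(st,ce.round(1))
s=pickle.load(open("scene0.pkl","rb"))
cs=np.array([[555,70],[664,70],[638,235],[520,235]])-[420,0];cs=cs/7+[224.5,189.5];print(ray(s,cs,40).round(1))
cs=np.array([[520,312],[640,312]])-[420,0];cs=cs/7+[224.5,189.5];print(ray(s,cs,0).round(1))
E
```

```text
[123.66666667 124.         121.         122.         123.33333333
 120.33333333 124.66666667 124.33333333 123.         122.33333333
 122.66666667 126.         123.33333333 125.33333333 122.66666667
 121.         120.66666667 125.         126.         120.33333333
 121.         120.         120.33333333 125.33333333 123.
 123.33333333 123.         123.33333333 123.33333333 121.
 125.66666667 125.66666667 123.33333333 124.33333333 125.
 125.33333333 124.66666667 122.         126.         121.
 120.         122.         124.         126.         126.66666667
 123.66666667 127.33333333 126.         126.         126.33333333
 125.         124.66666667 124.66666667 120.66666667 125.33333333
 125.         125.66666667 124.33333333 125.         123.66666667
 123.         122.         125.         123.66666667 120.66666667] [125. 122. 126. 125. 125. 127. 128. 125. 131. 108.  76.  17.   0.  36.
  70.  69.  65.  61.  63.  59.  60.  58.  57.  58.  58.]
mean [ 519.5 -147.5] size [ 50.8 150.9] rectc [ 518.3 -146.4] [151.1  55.3] ang long vs +y deg -30.62
mean [497.1 183.1] size [ 98.9 219.2] rectc [497.7 183.3] [218.9  98.7] ang long vs +y deg -8.5
[[562.8 283.5  16. ]
 [529.8  66.3  16. ]
 [434.5  80.3  16. ]
 [469.8 296.9  16. ]]
[[   8   20   81   55 1888]
 [   0    0   90   75 4660]
 [  16   23   50   10  149]
 [  12   27    6   20   53]] [[44.9 40.7]
 [44.8 35.8]
 [40.7 27.3]
 [14.5 36.5]]
[[ 534.1  -68.2   40. ]
 [ 578.1  -92.8   40. ]
 [ 502.5 -221.7   40. ]
 [ 458.7 -197.5   40. ]]
[[ 458.1 -194.1    0. ]
 [ 503.3 -219.     0. ]]
```

```bash
cat >> h.py <<'E'
from scipy.spatial.transform import Rotation as Ro
def plan(cmdpos,rv,goal,yaw):
    "shift (cm) in tool axes & tool-frame rotvec (deg) so tool z is down and tool x lies along yaw(deg) (or half turn)"
    R=Ro.from_rotvec(rv);best=[]
    for y in (yaw,yaw+180):
        c,s=np.cos(np.radians(y)),np.sin(np.radians(y))
        G=Ro.from_matrix(np.array([[c,s,0],[s,-c,0],[0,0,-1]]))
        best.append(np.degrees((R.inv()*G).as_rotvec()).round(2))
    print("shift cm",(R.inv().apply(np.array(goal)-cmdpos)/10).round(2),"turns",best)
E
python3 - <<'E'
from h import *
rv=[-3.10207437e+00, -4.79796349e-01,  8.46509881e-04]
R=Ro.from_rotvec(rv);print(R.as_matrix().round(3))
# stone long axis direction yaw = 90-30.5
plan([196.3,-619.6,231.3],rv,[519,-146.5,231],59.5)
plan([196.3,-619.6,231.3],rv,[519,-146.5,120],59.5)
plan([196.3,-619.6,231.3],rv,[503.7,192.4,120],81.5)
E
```

```text
[[ 0.953  0.302 -0.001]
 [ 0.302 -0.953  0.003]
 [-0.    -0.003 -1.   ]]
shift cm [ 45.06 -35.35   0.12] turns [array([ -0.15,  -0.05, -41.92]), array([-6.0000e-02,  1.9000e-01,  1.3808e+02])]
shift cm [ 45.06 -35.32  11.22] turns [array([ -0.15,  -0.05, -41.92]), array([-6.0000e-02,  1.9000e-01,  1.3808e+02])]
shift cm [ 53.84 -68.09  11.31] turns [array([ -0.14,  -0.08, -63.92]), array([-9.0000e-02,  1.6000e-01,  1.1608e+02])]
```

Request:
servo_tool(series=[[[45.1, -35.3, 0], [0, 0, -42], 8.5], [[45.1, -35.3, 0], [0, 0, -42], 8.5], [[45.1, -35.3, 0], [0, 0, -42], 8.5], [[45.1, -35.3, 0], [0, 0, -42], 8.5], [[45.1, -35.3, 0], [0, 0, -42], 8.5], [[45.1, -35.3, 0], [0, 0, -42], 8.5], [[45.1, -35.3, 0], [0, 0, -42], 8.5], [[45.1, -35.3, 0], [0, 0, -42], 8.5], [[45.1, -35.3, 0], [0, 0, -42], 8.5], [[45.1, -35.3, 0], [0, 0, -42], 8.5], [[45.1, -35.3, 0], [0, 0, -42], 8.5], [[45.1, -35.3, 0], [0, 0, -42], 8.5]])

```text
time_s: 1.3
tcp_pos: [521.8, -140.5, 231.3]
eef_rot: [-2.719, -1.57, -0.004]
contact_force: [-0.2, 0.3, 0.6]
opening: 85.0
gripper_force: 0.0
```

Request:
servo_tool(series=[[[0, 0, 0], [0, 0, 0], 8.5], [[0, 0, 0], [0, 0, 0], 8.5], [[0, 0, 0], [0, 0, 0], 8.5]])

```text
time_s: 1.6
tcp_pos: [518.5, -148.8, 230.7]
eef_rot: [-2.728, -1.557, 0.003]
contact_force: [0.1, -0.8, -0.2]
opening: 85.1
gripper_force: 0.0
```

```bash
python3 - <<'E'
from h import *
from rig import telemetry,imaging
s=telemetry.get_state();print(s["tcp_pos"],s["eef_rot"],s["joint_positions"].round(2))
d=imaging.snapshot("scene");pickle.dump(d,open("scene1.pkl","wb"));cv2.imwrite("pics/scene1.png",d["color"])
plan(s["tcp_pos"],s["eef_rot"],[519,-146.5,60],59.5)
plan(s["tcp_pos"],s["eef_rot"],[519,-146.5,18],59.5)
E
```

```text
[ 518.46669914 -148.80163897  230.72245077] [-2.72849514 -1.55684719  0.00273091] [ 0.59  0.21 -0.43  1.85  0.1   1.11 -0.41]
shift cm [ 0.25 -0.05 17.07] turns [array([-0.06,  0.08, -0.08]), array([1.3000e-01, 9.0000e-02, 1.7992e+02])]
shift cm [ 0.26 -0.05 21.27] turns [array([-0.06,  0.08, -0.08]), array([1.3000e-01, 9.0000e-02, 1.7992e+02])]
```

View pics/scene1.png

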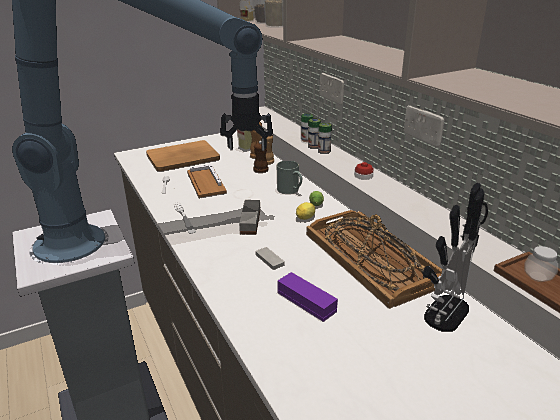

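The gripper now hangs above the stone (250,216), and the holder is visible at (207,180), unobstructed. Descending.

Request:
servo_tool(series=[[[0.2, 0, 4], [0, 0, 0], 8.5], [[0.2, 0, 8], [0, 0, 0], 8.5], [[0.2, 0, 12], [0, 0, 0], 8.5], [[0.2, 0, 15], [0, 0, 0], 8.5], [[0.2, 0, 17.5], [0, 0, 0], 8.5], [[0.2, 0, 19.5], [0, 0, 0], 8.5], [[0.2, 0, 20.7], [0, 0, 0], 8.5], [[0.2, 0, 21.3], [0, 0, 0], 8.5], [[0.2, 0, 21.3], [0, 0, 0], 8.5], [[0.2, 0, 21.3], [0, 0, 0], 8.5]], force=60)

```text
time_s: 2.65
tcp_pos: [521.5, -145.7, 19.2]
eef_rot: [2.726, 1.559, 0.002]
contact_force: [-1.3, -0.2, 0.2]
opening: 84.8
gripper_force: 0.0
```

Request:
servo_tool(series=[[[0, 0, 0], [0, 0, 0], 7], [[0, 0, 0], [0, 0, 0], 6.2], [[0, 0, 0], [0, 0, 0], 5.6], [[0, 0, 0], [0, 0, 0], 5.2], [[0, 0, 0], [0, 0, 0], 4.8], [[0, 0, 0], [0, 0, 0], 4], [[0, 0, 0], [0, 0, 0], 4], [[0, 0, 0], [0, 0, 0], 4], [[0, 0, 0], [0, 0, 0], 4], [[0, 0, 0], [0, 0, 0], 4]], force=60)

```text
time_s: 3.65
tcp_pos: [521.0, -145.3, 19.0]
eef_rot: [2.726, 1.561, 0.0]
contact_force: [-0.7, -0.0, 5.9]
opening: 49.1
gripper_force: 62.2
```

```bash
python3 - <<'E'
from h import *
from rig import telemetry,imaging
s=telemetry.get_state();print(s)
a=imaging.snapshot("scene");b=imaging.snapshot("top")
c=cv2.resize(a["color"][150:260,190:310],None,fx=4,fy=4);e=cv2.resize(b["color"][205:295,215:315],None,fx=3,fy=3)
o=np.zeros((440,780,3),np.uint8);o[:,:480]=c;o[:270,480:]=e;cv2.imwrite("pics/g.png",o)
plan(s["tcp_pos"],s["eef_rot"],[503.7,192.4,100],81.5)
E
```

```text
{'time_s': 3.65, 'joint_positions': array([ 0.50530755,  0.50050603, -0.36328308,  1.9812282 ,  0.26671093,
        0.7049319 , -0.55256146]), 'dq': array([ 1.26056489e-04,  1.30772126e-06,  4.36354977e-04, -1.81440035e-03,
        9.16073750e-05, -8.12491068e-04, -2.17742485e-03]), 'effort': array([-1.21082347e-01, -3.68404055e+01, -3.32180008e+00, -1.62221825e+01,
        5.64513181e-02, -4.41159680e-01,  2.00903742e-03]), 'tcp_pos': array([ 521.03342241, -145.25899051,   18.95493041]), 'eef_rot': array([2.72591885e+00, 1.56063538e+00, 3.50573231e-04]), 'contact_force': array([-7.05215340e-01, -4.87731006e-03,  5.85569135e+00]), 'ft_torque': array([ 0.06362856,  0.27565368, -0.0397298 ]), 'gripper_force': 62.23947286605835, 'opening': 49.05298544611223}
shift cm [ 28.24 -18.59  -8.12] turns [array([ 3.000e-02,  1.000e-02, -2.192e+01]), array([ 1.0000e-02, -4.0000e-02,  1.5808e+02])]
```

View pics/g.png

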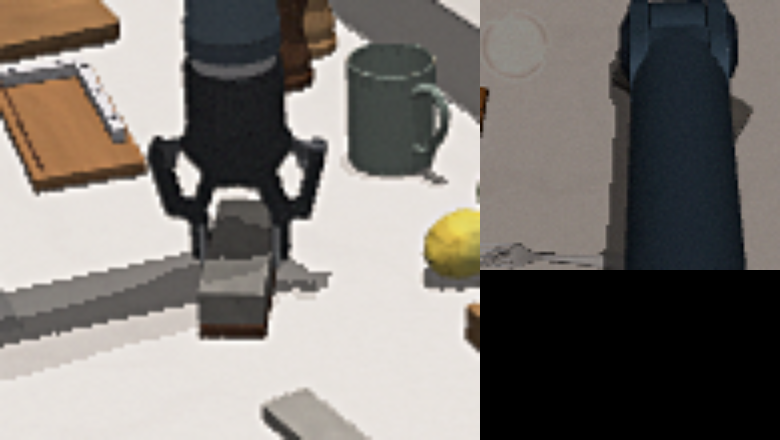

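The pads hold the stone squarely at its middle and the opening is 49 mm. Next: lift and carry it to a standoff over the holder bed, short of both bars.

Request:
servo_tool(series=[[[0, 0, -1], [0, 0, 0], 4], [[0, 0, -3], [0, 0, 0], 4], [[0, 0, -5], [0, 0, 0], 4], [[0, 0, -7], [0, 0, 0], 4], [[0, 0, -8], [0, 0, 0], 4], [[0, 0, -8], [0, 0, 0], 4]], force=80)

```text
time_s: 4.35
tcp_pos: [521.2, -145.3, 99.1]
eef_rot: [2.725, 1.56, 0.002]
contact_force: [0.4, 0.1, -5.3]
opening: 48.2
gripper_force: 86.0
```

Request:
servo_tool(series=[[[2, -1.5, 0], [0, 0, -2], 4], [[4.5, -3.3, 0], [0, 0, -4], 4], [[7.5, -5.5, 0], [0, 0, -6.5], 4], [[10.5, -7.7, 0], [0, 0, -9], 4], [[13.5, -10, 0], [0, 0, -11.5], 4], [[16.5, -12.2, 0], [0, 0, -14], 4], [[19.5, -14.4, 0], [0, 0, -16.5], 4], [[22.5, -16.6, 0], [0, 0, -19], 4], [[24.8, -18.3, 0], [0, 0, -21], 4], [[26, -19.1, 0], [0, 0, -21.9], 4], [[26.4, -19.4, 0], [0, 0, -21.9], 4], [[26.4, -19.4, 0], [0, 0, -21.9], 4]])

```text
time_s: 5.55
tcp_pos: [486.4, 180.1, 97.5]
eef_rot: [-2.38, -2.05, 0.003]
contact_force: [0.6, -0.2, -5.2]
opening: 48.2
gripper_force: 85.7
```

Request:
servo_tool(series=[[[0, 0, 0], [0, 0, 0], 4], [[0, 0, 0], [0, 0, 0], 4], [[0, 0, 0], [0, 0, 0], 4]])

```text
time_s: 5.85
tcp_pos: [487.4, 178.9, 98.1]
eef_rot: [2.383, 2.046, -0.001]
contact_force: [-0.2, -0.3, -4.8]
opening: 48.4
gripper_force: 85.7
```

```bash
python3 - <<'E'
from h import *
from rig import telemetry,imaging
s=telemetry.get_state();print({k:np.round(s[k],3) for k in("tcp_pos","eef_rot","contact_force","ft_torque","opening")})
a=imaging.snapshot("scene");b=imaging.snapshot("top");pickle.dump((a,b),open("hold.pkl","wb"))
c=cv2.resize(a["color"][110:220,140:260],None,fx=4,fy=4);e=cv2.resize(b["color"][190:290,130:230],None,fx=3,fy=3)
o=np.zeros((440,780,3),np.uint8);o[:,:480]=c;o[:300,480:]=e;cv2.imwrite("pics/k.png",o)
plan(s["tcp_pos"],s["eef_rot"],[487.8,180.6,40],81.5)
E
```

```text
{'tcp_pos': array([487.414, 178.878,  98.134]), 'eef_rot': array([ 2.383e+00,  2.046e+00, -1.000e-03]), 'contact_force': array([-0.203, -0.321, -4.792]), 'ft_torque': array([ 0.057, -0.043,  0.044]), 'opening': np.float64(48.374)}
shift cm [0.18 0.01 5.81] turns [array([ 0.  ,  0.06, -0.18]), array([ 9.0000e-02, -0.0000e+00,  1.7982e+02])]
```

View pics/k.png

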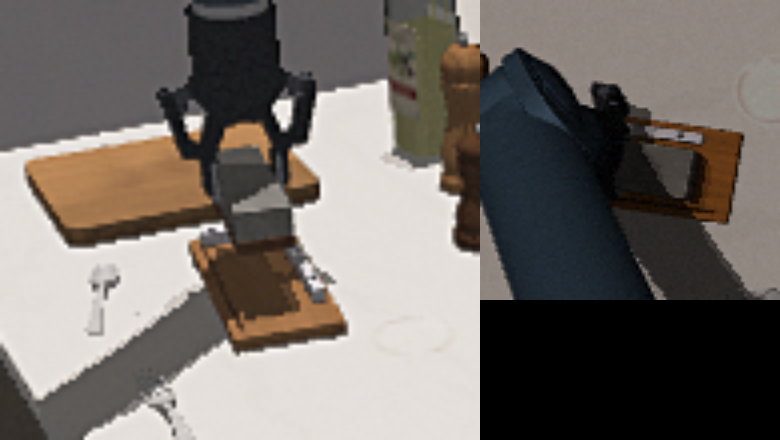

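The stone is held level, aligned with the holder, over the bed and short of both bars. I'll lower it to about 3 mm above the bed, then touch down gently.

Request:
servo_tool(series=[[[0, 0, 1.5], [0, 0, 0], 4], [[0, 0, 3], [0, 0, 0], 4], [[0, 0, 4.5], [0, 0, 0], 4], [[0, 0, 5.5], [0, 0, 0], 4], [[0, 0, 6], [0, 0, 0], 4], [[0, 0, 6], [0, 0, 0], 4], [[0, 0, 6], [0, 0, 0], 4]])

```text
time_s: 6.65
tcp_pos: [487.3, 181.1, 38.4]
eef_rot: [-2.38, -2.051, -0.001]
contact_force: [0.4, -0.6, -5.4]
opening: 48.2
gripper_force: 85.8
```

Request:
servo_tool(series=[[[0, 0, 0.1], [0, 0, 0], 4], [[0, 0, 0.15], [0, 0, 0], 4], [[0, 0, 0.2], [0, 0, 0], 4], [[0, 0, 0.25], [0, 0, 0], 4], [[0, 0, 0.25], [0, 0, 0], 4]])

```text
time_s: 7.15
tcp_pos: [487.1, 180.7, 35.9]
eef_rot: [2.38, 2.05, 0.0]
contact_force: [0.5, 0.2, -6.0]
opening: 48.6
gripper_force: 85.8
```

Request:
servo_tool(series=[[[0, 0, 0.05], [0, 0, 0], 4], [[0, 0, 0.1], [0, 0, 0], 4], [[0, 0, 0.1], [0, 0, 0], 4]])

```text
time_s: 7.45
tcp_pos: [487.1, 180.7, 35.1]
eef_rot: [2.38, 2.05, -0.0]
contact_force: [-1.8, 0.0, -1.2]
opening: 48.1
gripper_force: 86.3
```

Request:
servo_tool(series=[[[0, 0, 0.05], [0, 0, 0], 4], [[0, 0, 0.05], [0, 0, 0], 4], [[0, 0, 0.05], [0, 0, 0], 4]])

```text
time_s: 7.75
tcp_pos: [487.1, 180.7, 35.1]
eef_rot: [2.38, 2.05, -0.001]
contact_force: [-3.7, -0.7, 6.1]
opening: 48.2
gripper_force: 87.0
```

Request:
servo_tool(series=[[[0, 0, -0.04], [0, 0, 0], 4], [[0, 0.3, -0.04], [0, 0, 0], 4], [[0, 0.6, -0.04], [0, 0, 0], 4], [[0, 0.9, -0.04], [0, 0, 0], 4], [[0, 1.0, -0.04], [0, 0, 0], 4], [[0, 1.0, -0.04], [0, 0, 0], 4]])

```text
time_s: 8.35
tcp_pos: [490.7, 180.7, 35.3]
eef_rot: [-2.374, -2.05, 0.016]
contact_force: [-15.3, -0.9, 18.6]
opening: 48.1
gripper_force: 88.4
```

Request:
servo_tool(series=[[[0.3, 0, 0], [0, 0, 0], 4], [[0.6, 0, 0], [0, 0, 0], 4], [[0.9, 0, 0], [0, 0, 0], 4], [[0.9, 0, 0], [0, 0, 0], 4], [[0.9, 0, 0], [0, 0, 0], 4]])

```text
time_s: 8.85
tcp_pos: [495.3, 184.0, 35.2]
eef_rot: [2.38, 2.047, -0.016]
contact_force: [-9.6, -7.8, 15.8]
opening: 48.1
gripper_force: 88.0
```

Request:
servo_tool(series=[[[0, 0, -0.05], [0, 0, 0], 4], [[0, 0, -0.1], [0, 0, 0], 4], [[0, 0, -0.1], [0, 0, 0], 4], [[0, 0, -0.1], [0, 0, 0], 4]])

```text
time_s: 9.25
tcp_pos: [498.4, 188.4, 35.2]
eef_rot: [-2.38, -2.05, -0.001]
contact_force: [-0.7, 0.1, -3.8]
opening: 48.3
gripper_force: 85.8
```

```bash
python3 - <<'E'
from h import *
from rig import telemetry
s=telemetry.get_state();print({k:np.round(s[k],3) for k in("tcp_pos","eef_rot","contact_force","ft_torque","opening")})
R=Ro.from_rotvec(s["eef_rot"]).as_matrix();print(R.round(4),"tool force",R.T@s["contact_force"])
plan(s["tcp_pos"],s["eef_rot"],[503.7,192.4,35],81.5)
E
```

```text
{'tcp_pos': array([498.441, 188.388,  35.212]), 'eef_rot': array([-2.38e+00, -2.05e+00, -1.00e-03]), 'contact_force': array([-0.66 ,  0.095, -3.795]), 'ft_torque': array([-0.015, -0.033,  0.009]), 'opening': np.float64(48.313)}
[[ 1.478e-01  9.890e-01  2.000e-04]
 [ 9.890e-01 -1.478e-01  7.000e-04]
 [ 8.000e-04  1.000e-04 -1.000e+00]] tool force [-0.00688412 -0.66731757  3.79481263]
shift cm [0.47 0.46 0.02] turns [array([ 0.01, -0.04, -0.  ]), array([-7.0e-02, -1.0e-02,  1.8e+02])]
```

Request:
servo_tool(series=[[[0, 0.2, 0], [0, 0, 0], 4], [[0, 0.4, 0], [0, 0, 0], 4], [[0, 0.5, 0], [0, 0, 0], 4], [[0, 0.5, 0], [0, 0, 0], 4]])

```text
time_s: 9.65
tcp_pos: [502.6, 187.7, 35.4]
eef_rot: [-2.379, -2.05, 0.001]
contact_force: [-1.1, 0.7, -5.4]
opening: 48.4
gripper_force: 85.9
```

Request:
servo_tool(series=[[[0, 0.1, 0], [0, 0, 0], 4], [[0, 0.2, 0], [0, 0, 0], 4], [[0, 0.2, 0], [0, 0, 0], 4]])

```text
time_s: 9.95
tcp_pos: [502.8, 187.6, 35.3]
eef_rot: [-2.377, -2.051, 0.006]
contact_force: [-5.6, 0.7, -1.4]
opening: 48.0
gripper_force: 86.3
```

Request:
servo_tool(series=[[[0.2, 0, 0], [0, 0, 0], 4], [[0.4, 0, 0], [0, 0, 0], 4], [[0.4, 0, 0], [0, 0, 0], 4]])

```text
time_s: 10.25
tcp_pos: [502.8, 187.8, 35.3]
eef_rot: [2.378, 2.05, -0.015]
contact_force: [-8.5, -5.2, 3.9]
opening: 48.2
gripper_force: 86.8
```

Request:
servo_tool(series=[[[0, -0.15, -0.06], [0, 0, 0], 4], [[0.2, -0.15, -0.06], [0, 0, 0], 4], [[0.4, -0.15, -0.06], [0, 0, 0], 4], [[0.4, -0.15, -0.06], [0, 0, 0], 4]])

```text
time_s: 10.65
tcp_pos: [503.8, 195.1, 35.6]
eef_rot: [-2.379, -2.051, 0.003]
contact_force: [-4.6, -1.4, -5.6]
opening: 48.2
gripper_force: 85.6
```

```bash
cat > st.py <<'E'
from h import *
from rig import telemetry
s=telemetry.get_state();R=Ro.from_rotvec(s["eef_rot"]).as_matrix()
print(s["time_s"],s["tcp_pos"].round(2),"tool F",(R.T@s["contact_force"]).round(2),"M",s["ft_torque"].round(3))
print("in holder",(np.array([[.989,-.148],[.148,.989]])@(s["tcp_pos"][:2]-[497.3,183.2])).round(2));plan(s["tcp_pos"],s["eef_rot"],[503.7,192.4,35],81.5)
E
python3 st.py
```

```text
10.65 [503.76 195.13  35.65] tool F [-2.05 -4.36  5.66] M [-0.452  0.975  0.218]
in holder [ 4.63 12.76]
shift cm [-0.27  0.03  0.06] turns [array([-0.12,  0.07,  0.02]), array([-1.0000e-01, -1.8000e-01, -1.7998e+02])]
```

Request:
servo_tool(series=[[[0, 0, 0.03], [0, 0, 0], 4], [[0.15, 0, 0.05], [0, 0, 0], 4], [[0.3, 0, 0.05], [0, 0, 0], 4], [[0.3, 0, 0.05], [0, 0, 0], 4]])

```text
time_s: 11.05
tcp_pos: [503.9, 195.2, 35.4]
eef_rot: [2.378, 2.05, -0.011]
contact_force: [-6.3, -7.6, 1.2]
opening: 48.4
gripper_force: 86.4
```

```bash
python3 st.py
```

```text
11.05 [503.87 195.17  35.37] tool F [-8.47 -5.09 -1.09] M [-1.116  1.512  0.465]
in holder [ 4.72 12.81]
shift cm [-0.28  0.02  0.04] turns [array([-0.18,  0.37,  0.  ]), array([  -0.58,   -0.28, -180.  ])]
```

Request:
servo_tool(series=[[[0.1, 0.1, 0], [-0.2, 0.4, 0], 4], [[0.2, 0.2, 0], [-0.2, 0.4, 0], 4], [[0.2, 0.2, 0], [-0.2, 0.4, 0], 4], [[0.2, 0.2, 0], [-0.2, 0.4, 0], 4]])

```text
time_s: 11.45
tcp_pos: [503.9, 195.2, 35.2]
eef_rot: [2.38, 2.051, -0.008]
contact_force: [-11.2, -9.6, 6.1]
opening: 48.3
gripper_force: 87.0
```

```bash
python3 st.py; python3 - <<'E'
from h import *
from rig import imaging
a=imaging.snapshot("scene");b=imaging.snapshot("top");pickle.dump((a,b),open("seat.pkl","wb"))
c=cv2.resize(a["color"][140:205,160:240],None,fx=6,fy=6,interpolation=cv2.INTER_CUBIC);e=cv2.resize(b["color"][215:275,165:225],None,fx=5,fy=5,interpolation=cv2.INTER_CUBIC)
o=np.zeros((390,780,3),np.uint8);o[:,:480]=c;o[:300,480:]=e;cv2.imwrite("pics/s.png",o)
E
```

```text
11.45 [503.93 195.21  35.25] tool F [-11.19  -9.66  -6.  ] M [-1.711  2.316  0.543]
in holder [ 4.78 12.86]
shift cm [-0.28  0.02  0.03] turns [array([-0.2 ,  0.23,  0.01]), array([  -0.36,   -0.31, -179.99])]
```

View pics/s.png

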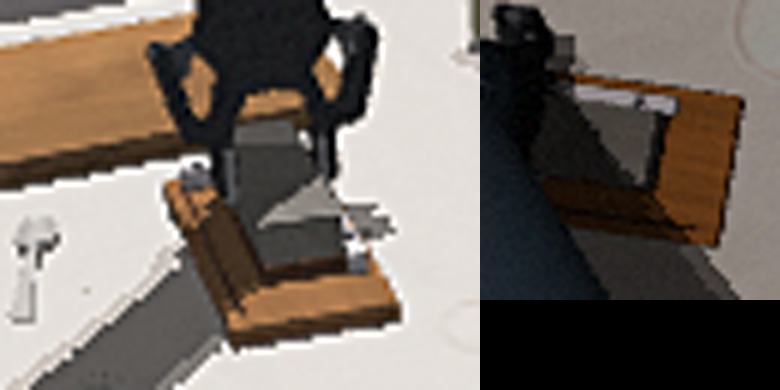

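The stone lies on the bed in the corner: its near end is at about (668,112)–(650,185) in the top crop and the long bar's end at (677,103). I'll check the end gap numerically.

Request:
servo_tool(series=[[[0.05, 0, -0.04], [-0.1, 0.2, 0], 4], [[0.1, 0, -0.06], [-0.1, 0.2, 0], 4], [[0.1, 0, -0.06], [-0.1, 0.2, 0], 4], [[0.1, 0, -0.06], [-0.1, 0.2, 0], 4]])

```text
time_s: 11.95
tcp_pos: [503.9, 195.3, 35.2]
eef_rot: [-2.38, -2.05, 0.004]
contact_force: [-9.9, -9.0, 3.8]
opening: 48.6
gripper_force: 86.7
```

```bash
python3 st.py; python3 - <<'E'
from h import *
a,b=pickle.load(open("seat.pkl","rb"))
M=np.array([[.989,-.148],[.148,.989]])
H=lambda p:((p[:,:2]-[497.3,183.2])@M.T).round(1)
f=lambda q:np.array(q)
t=lambda q:(f(q)-[480,0])/5+[164.6,214.6]
print("top stone end z56",H(ray(b,t([[657,118],[638,182]]),56)),"bar end z31",H(ray(b,t([[677,103]]),31)))
# projected expected seated near end top edge and bottom edge
ex=lambda x,y,z:np.r_[M.T@[x,y]+[497.3,183.2],z]
pts=[ex(-20,-65,56),ex(30,-65,56),ex(-20,-65,16),ex(30,-65,16)]
print("expected top crop",((proj(b,pts)-[164.6,214.6])*5+[480,0]).round(),"scene crop",((proj(a,pts)-[159.6,139.6])*6).round())
g=b["color"].astype(int).mean(2);
# grey profile along holder y at several x, z=56
for x in(0,10,20):
    ys=np.arange(-85,-50,2);uv=proj(b,[ex(x,y,56) for y in ys])
    v=cv2.remap(g.astype(np.float32),uv[:,0].astype(np.float32)[None],uv[:,1].astype(np.float32)[None],1)[0];print(x,dict(zip(ys.tolist(),v.round().astype(int).tolist())))
E
```

```text
11.95 [503.91 195.28  35.23] tool F [-10.38  -8.43  -3.72] M [-1.89   2.254  0.542]
in holder [ 4.75 12.93]
shift cm [-0.29  0.02  0.02] turns [array([-0.12,  0.1 , -0.  ]), array([1.5e-01, 1.9e-01, 1.8e+02])]
top stone end z56 [[ 24.4 -65.3]
 [-17.5 -60.7]] bar end z31 [[ 38.1 -71. ]]
expected top crop [[644. 187.]
 [658. 109.]
 [657. 192.]
 [670. 117.]] scene crop [[263. 227.]
 [347. 214.]
 [269. 289.]
 [352. 276.]]
0 {-85: 60, -83: 58, -81: 58, -79: 59, -77: 61, -75: 55, -73: 46, -71: 24, -69: 14, -67: 19, -65: 38, -63: 61, -61: 65, -59: 66, -57: 66, -55: 66, -53: 66, -51: 66}
10 {-85: 61, -83: 61, -81: 61, -79: 61, -77: 60, -75: 60, -73: 36, -71: 7, -69: 10, -67: 17, -65: 28, -63: 50, -61: 68, -59: 66, -57: 64, -55: 63, -53: 64, -51: 64}
20 {-85: 56, -83: 57, -81: 57, -79: 58, -77: 56, -75: 46, -73: 25, -71: 17, -69: 15, -67: 19, -65: 38, -63: 68, -61: 65, -59: 63, -57: 64, -55: 65, -53: 65, -51: 66}
```

The end edge measures y ≈ -65 mm in the holder frame, which is the seated value. A slightly firmer push, less down-force, then let it settle.

Request:
servo_tool(series=[[[0.1, 0.05, -0.03], [-0.1, 0.1, 0], 4], [[0.2, 0.1, -0.05], [-0.1, 0.1, 0], 4], [[0.2, 0.1, -0.05], [-0.1, 0.1, 0], 4], [[0.2, 0.1, -0.05], [-0.1, 0.1, 0], 4], [[0.2, 0.1, -0.05], [-0.1, 0.1, 0], 4], [[0.2, 0.1, -0.05], [-0.1, 0.1, 0], 4], [[0.2, 0.1, -0.05], [-0.1, 0.1, 0], 4], [[0.2, 0.1, -0.05], [-0.1, 0.1, 0], 4]])

```text
time_s: 12.75
tcp_pos: [503.9, 195.3, 35.2]
eef_rot: [2.38, 2.05, -0.007]
contact_force: [-11.4, -11.9, 5.2]
opening: 48.7
gripper_force: 86.9
```

```bash
python3 st.py
```

```text
12.75 [503.95 195.25  35.24] tool F [-13.46  -9.52  -5.14] M [-2.338  2.578  0.627]
in holder [ 4.79 12.9 ]
shift cm [-0.29  0.02  0.02] turns [array([-0.16,  0.21, -0.02]), array([  0.33,   0.25, 179.98])]
```

```bash
python3 -c "
from rig import workorder;print(workorder.sign_off())"
```

```text
the job is handed in; nothing more can be done
None
```

I handed the job in at 12.75 s with the whetstone flat on the bed in the holder's corner, still gripped and pushed with about 9.5 N towards the long bar and 13.5 N towards the short one (bed friction takes part of that); no verdict came back.

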